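Refit the humidifier cartridge in the humidor drawer and shut it

TASK

The humidifier cartridge of the little cigar humidor has been refilled and lies on the table. Draw the drawer open - it comes out only part of the way - and put the cartridge back: slip one end of the cartridge in under the humidor's top, lay both end pins in their slotted holders and press the front one down, without forcing it, until it is home under its spring jaws. Then let go and push the drawer fully shut, leaving the cap punch and the gum jar where they are.

Things in the scene. Friction and masses are not known exactly. Their poses are not given: they have to be found in the camera images.
- cartridge: humidifier cartridge, about 110 g: perforated grey metal tube, 24 mm diameter, a black square cap (26 x 26 mm, 8 mm thick) at each end, a steel pin (8 mm diameter, 14 mm long) out of each cap. 150 mm over the pins, 122 over the caps, 106 mm of bare tube. Origin mid-tube on its axis, x along the tube; both ends alike. It lies on cap flats on the table, its axis 13 mm up.
- pin_a (a point): middle of the pin at the cartridge's +x end, on its axis, 68 mm from the cartridge's origin, 7 mm from the pin's tip
- pin_b (a point): middle of the pin at the cartridge's -x end, on its axis, 68 mm from the cartridge's origin, 7 mm from the pin's tip
- chest: small wooden tabletop humidor with one drawer, fixed: 174 mm deep (x), 186 wide (y; the top board 192), 114 high. Origin under its middle at table height; x points from its front to its back, z up. A flat brass dial stands 5 mm out of its top.
- lip (a point): middle of the lower front edge of the humidor's top board (10 mm thick), 104 mm above the table, over the drawer opening. The gap from it to the inner face of the drawer front equals the drawer's travel: at most 115 mm, too short for the cartridge to go in level, so it must go in slanting, rear end low, and be laid down.
- drawer (a joint): how far the drawer is drawn out, in m: 0 shut, 0.045 to 0.065 at the start, 0.115 at its stop. It slides along the chest's x axis with about 3 N of friction and stays where it is left. Inside it is 156 mm long and 150 mm wide, on its floor lies a layer of cigars (tops 41 mm above the table); its side and rear walls reach 74 mm above the table.
- seat_rear (a point): where the middle of the rear pin lies when seated: on the drawer's centre line, 146 mm behind the inner face of its front, 58 mm above the table; axes as the chest's. The rear holder is a black block on the rear wall, 11 mm deep, with an open slot 10 mm wide, its bottom at 54 mm height; from 61 mm up the mouth flares to some 16 mm at 66 mm height.
- seat_front (a point): where the middle of the front pin lies when seated, 136 mm in front of seat_rear, 58 mm above the table. Holder: black block 11 mm deep on the front's inside, slot 10 mm wide; over it two steel spring jaws, noses 4 mm apart and 6 mm above the seated pin's axis, flaring out up to 74 mm height. A pin rests on them 10 mm too high; 10 to 20 N on it snaps it in. Seated play: 3 mm lengthwise, 1 mm sideways.
- front_panel (a point): middle of the top edge of the drawer front's outer face, 100 mm above the table. The front is 14 mm thick, 186 mm wide, from 6 to 100 mm above the table; a brass knob in its middle, 52 mm above the table, 25 mm across, stands out 25 mm. Its top edge is free to hook or pinch; push the face beside the knob to shut the drawer.
- cap_punch: brass cap punch standing upright, 21 mm in diameter, 49 mm high; bystander, origin under its middle
- gum_jar: glass jar half full of white gum, 51 mm in diameter, 65 mm high; bystander, origin under its middle

How it is judged:
By the outcome, as a careful person would: the job done as asked, in the order asked, and still so for the second after the job is handed in, with the robot touching nothing.
It also fails if it takes over 61 s, if anything falls off the work surface, if the arm or the gripper's body presses on something with over 40 N, if the wrist force passes 120 N, or if a joint passes its speed limit or range.

ROBOT

A 7-joint arm with a two-finger parallel gripper is mounted at the origin on a cart in front of the work surface, level with it; the furniture and walls round the work are solid. World frame = base frame: x ahead of the robot, y to its left, z up, the work surface at z = 0. Lengths are in m, angles in rad, forces in N, time in s.
With the tool pointing down it reaches from about 0.425 to 0.95 m from the base axis. Payload 16.7 kg.
Tool frame: the origin (TCP) lies at the very end of the fingers, on their centre line; the grasp point (between the pads) lies 19 mm behind it (manip.grip_depth is the distance from the TCP to the grasp point, in m); y points along the fingers, z is the direction in which the jaws open and shut, and the axes are right-handed (so a half turn about y gives the same grasp; the last joint's range is limited). The gripper opens to 94 mm and grips with 3 to 60 N. Pads are 16 mm wide; open, the fingers measure 119 mm over their backs; the gripper's body (75 mm by 177 mm) begins 78 mm behind the grasp point.
Start: joints at [-1.446, 0.426, 0.074, 1.606, -0.034, 1.111, -0.067], TCP at [0.183, 0.65, 0.205] pointing down, gripper open.
Joint ranges: [-2.85, 2.85], [-0.5, 2.14], [-1.23, 1.37], [0.21, 2.46], [-1.02, 4.16], [0.16, 2.05], [-2.73, 2.73]. Speed limits (rad/s): [1.89, 1.89, 2.39, 2.39, 3.01, 3.01, 3.01].

INTERFACE

Orientations are given as a unit quaternion [x, y, z, w].
In Python, from station import manip gives the robot as it stands. The module is installed in compiled form; this text tells all that it offers.
- The arm moves only by the shell command python3 -m jog 'ROWS' [OPENING] [FORCE]. ROWS is JSON, one flat list of numbers, 6 for each row, row after row: the shift along the world's x, y, z in mm, then the turn, a rotation vector about the world's x, y, z in degrees. In form: [x, y, z, wx, wy, wz, x, y, z, wx, wy, wz, ...]. A call has 1 to 12 rows; each row is the pose to reach, as a shift and turn from the pose measured when the call began; what a row does not reach only later rows make up. A row lasts 1/8 s, in which the tool goes at most 62.5 mm and 10.7 degrees, less where a joint would pass 70% of its speed; a pose out of reach is approached as far as the arm can. A call with a gripper value outside its range is refused whole. OPENING is the finger opening in mm, from 0 to 94, set as the call begins (- or left out, the last holds). The fingers move at their own pace and stop on an object; FORCE is the grip in N (left out, the last holds). Time passes only in rows, so rows that repeat a pose let the fingers close. It gives the time, the measured TCP pose, the force and the opening at its end, in the units of the state.
- manip.observe(): the state, without advancing time (a new reading comes with each control period).
- manip.get_image(name): name is "side" or "top" or "wrist"; returns a dict with "frame" (384x512x3 uint8, red, green, blue), "vfov" (degrees; the focal length in pixels is half the picture's height over the tangent of half this angle, whatever the lens; pixels are square), "cx", "cy" (the principal point, pixels), "R" (3x3) and "t" (3): a world point X has camera coordinates R X + t; the wrist camera has in their place "tool_from_camera" (4x4, takes a point from camera to tool coordinates, whose origin is the TCP and whose axes are the tool frame's). Camera axes: x right, y down, z forward; pixel columns grow to the right and rows downward; lengths in m; the calibration is good to about 2 mm. A picture is of the moment at which its call begins: read the wrist's pose just before it. There is no depth.
- manip.hand_in(): hands the job in, once; it reports no verdict.
Trained networks look in a picture, given as the dict that the camera call returned (one of the last four; its "shot" number tells which), for a name from the list of things; names that differ only in an ending like _2 or _b are one class to them, and where a whole thing is asked for, a point or a joint stands for the part that bears it (a point fixed in the world has none). Each returns a list of dicts, best first, with "score" (0 to 1); they miss things now and then, are a little off and sometimes report something else, mostly with a low value. They report only what shows in the picture. A call takes as long as a camera call.
- manip.outline_of(picture, query): "pixels" (384x512 bool, what is visible of it).
- manip.pinpoint(picture, query): "at" ([x, y, z] in m, in world coordinates, good to about 4 mm: a listed point, or the origin of a listed thing).
The state is a dict: "t": time; "joint_pos": joint angles; "joint_vel": joint speeds; "effort": joint torques, N m; "tool_pos": TCP position; "orientation": TCP orientation; "ft_force": force on the tool from outside, world axes, zero at the start; "torque": the same for the moment, N m; "gripper_width": opening from 0.0 (shut) to 1.0 (fully open).
Only numpy, scipy, OpenCV 4.12 (cv2) and the standard library are available. Lean on these libraries where they do the work, as an engineer would, in place of code of your own. Each camera call takes 0.05 s, during which the arm holds its last target. There are 200 camera calls.

## Working session

There is one attempt and no reset: what is moved stays moved. The work goes in short steps, Python scripts to look and compute and a shell command to move; the robot and the scene stay as the last step left them, time stands still between calls to the robot, and variables do not carry over. Pictures are saved under pics/ and viewed, about 8 in all and at most 12, crops included, and the job is handed in when it is done.

```bash
mkdir -p pics; ls; cat > h.py <<'E'
from station import manip
import numpy as np, cv2
from scipy.spatial.transform import Rotation as Rn
def save(p,name): cv2.imwrite('pics/'+name,p['frame'][:,:,::-1])
def proj(p,X):
    f=192/np.tan(np.radians(p['vfov']/2)); c=np.asarray(p['R'])@np.asarray(X)+p['t']
    return np.array([p['cx']+f*c[0]/c[2],p['cy']+f*c[1]/c[2]])
def ray(p,uv,z):
    f=192/np.tan(np.radians(p['vfov']/2)); d=np.array([(uv[0]-p['cx'])/f,(uv[1]-p['cy'])/f,1.])
    R=np.asarray(p['R']);o=-R.T@p['t'];w=R.T@d
    return o+w*(z-o[2])/w[2]
def st():
    s=manip.observe(); R=Rn.from_quat(s['orientation']).as_matrix()
    print('t',s['t'],'tcp',np.round(s['tool_pos'],4),'y',R[:,1].round(3),'z',R[:,2].round(3),'F',np.round(s['ft_force'],1),'w',s['gripper_width'])
    return s
E
python3 - <<'E'
from h import *
s=st();print(manip.grip_depth)
for n in('top','side'):
    p=manip.get_image(n);save(p,n+'0.png')
    for q in('cartridge','pin_a','pin_b','chest','lip','drawer','seat_rear','seat_front','front_panel','cap_punch','gum_jar'):
        try:
            r=manip.pinpoint(p,q);print(n,q,[(np.round(a['at'],4).tolist(),round(a['score'],2)) for a in r[:3]])
        except Exception as e: print(q,e)
im=[cv2.imread('pics/%s0.png'%n) for n in('top','side')]
cv2.imwrite('pics/both.png',cv2.resize(np.vstack(im),None,fx=.78,fy=.78))
E
```

```text
pics
t 0.0 tcp [0.1824 0.6494 0.2048] y [-0.    -0.001 -1.   ] z [ 0.27   0.963 -0.001] F [ 0.3 -0.1 -0.4] w 0.999004808657563
0.0188
top cartridge [([0.4145, 0.303, 0.0139], 0.85)]
top pin_a [([0.4525, 0.3635, 0.012], 0.74)]
top pin_b [([0.4525, 0.3635, 0.012], 0.74)]
top chest [([0.6702, 0.1492, 0.0008], 0.66), ([0.4215, 0.2983, 0.0147], 0.54)]
top lip [([0.6238, 0.0708, 0.1014], 0.87)]
drawer it knows: cap_punch, cartridge, chest, front_panel, gum_jar, lip, pin, seat_front, seat_rear
top seat_rear []
top seat_front [([0.6045, 0.0329, 0.0573], 0.7)]
top front_panel [([0.5896, 0.0107, 0.0965], 0.82)]
top cap_punch [([0.5547, 0.3019, -0.0005], 0.62)]
top gum_jar [([0.4448, 0.4285, -0.0014], 0.66)]
side cartridge [([0.4151, 0.2996, 0.0144], 0.73)]
side pin_a [([0.4507, 0.3622, 0.0138], 0.91), ([0.3875, 0.2405, 0.0171], 0.61)]
side pin_b [([0.4507, 0.3622, 0.0138], 0.91), ([0.3875, 0.2405, 0.0171], 0.61)]
side chest [([0.669, 0.1444, -0.0025], 0.79)]
side lip [([0.6287, 0.0738, 0.1035], 0.9)]
drawer it knows: cap_punch, cartridge, chest, front_panel, gum_jar, lip, pin, seat_front, seat_rear
side seat_rear []
side seat_front [([0.6045, 0.0285, 0.0606], 0.78), ([0.4516, 0.3642, 0.0119], 0.32)]
side front_panel [([0.4181, 0.2995, 0.0131], 0.73), ([0.5923, 0.0062, 0.0972], 0.71), ([0.4488, 0.3618, 0.0153], 0.64)]
side cap_punch [([0.5534, 0.3, -0.0067], 0.65)]
side gum_jar [([0.4415, 0.431, 0.0007], 0.65)]
```

View pics/both.png

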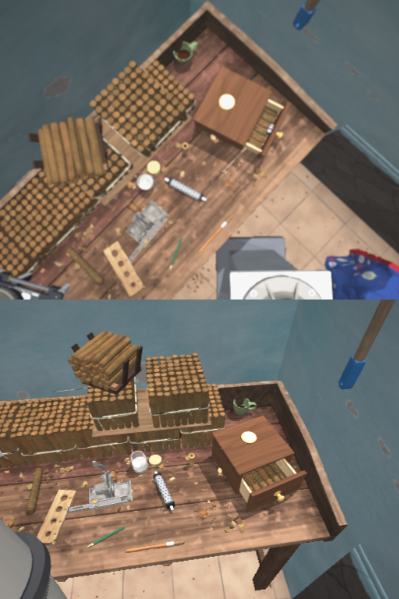

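```bash
python3 -m jog '[100,-160,5,0,0,-5, 200,-310,5,0,0,-13.5, 412,-634,5,0,0,-13.5, 412,-634,5,0,0,-13.5, 412,-634,5,0,0,-13.5, 412,-634,5,0,0,-13.5, 412,-634,5,0,0,-13.5, 412,-634,5,0,0,-13.5, 412,-634,5,0,0,-13.5, 412,-634,5,0,0,-13.5, 412,-634,5,0,0,-13.5, 412,-634,5,0,0,-13.5]' 45 20
python3 - <<'E'
from h import *
s=st();p=manip.get_image('wrist');save(p,'w1.png')
for q in ('front_panel','lip','seat_front','seat_rear','chest'):
    print(q,[(np.round(a['at'],4).tolist(),round(a['score'],2)) for a in manip.pinpoint(p,q)[:2]])
E
```

```text
t: 2.6
tool_pos: [0.5922, 0.0194, 0.2108]
orientation: [-0.684, 0.178, -0.178, 0.685]
ft_force: [0.8, 0.6, -0.3]
gripper_width: 0.482
t 2.6 tcp [0.5922 0.0194 0.2108] y [ 0.001  0.    -1.   ] z [0.487 0.873 0.001] F [ 0.8  0.6 -0.3] w 0.48154210402197273
front_panel [([0.594, 0.0101, 0.0993], 0.59)]
lip [([0.6256, 0.0686, 0.1015], 0.96)]
seat_front [([0.6044, 0.0312, 0.061], 0.63)]
seat_rear []
chest [([0.6695, 0.1486, -0.0022], 0.55)]
```

View pics/w1.png

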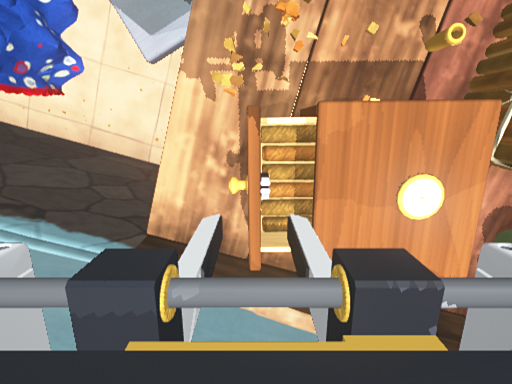

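```bash
python3 -m jog '[3,-4,-60,0,0,0, 3,-4,-110,0,0,0, 3,-4,-128,0,0,0, 3,-4,-128,0,0,0]' 45 25
python3 -m jog '[0,0,0,0,0,0, 0,0,0,0,0,0, 0,0,0,0,0,0, 0,0,0,0,0,0]' 0 25; python3 -c "from h import *;st()"
```

```text
t: 3.4
tool_pos: [0.5935, 0.0188, 0.0823]
orientation: [0.685, -0.178, 0.177, -0.684]
ft_force: [-0.3, -1.0, 0.7]
gripper_width: 0.478
t: 3.9
tool_pos: [0.5938, 0.0187, 0.083]
orientation: [-0.684, 0.178, -0.177, 0.685]
ft_force: [-2.2, -0.0, 8.1]
gripper_width: 0.147
t 3.9 tcp [0.5938 0.0187 0.083 ] y [-0.001  0.001 -1.   ] z [0.486 0.874 0.   ] F [-2.2 -0.   8.1] w 0.14724709735281594
```

```bash
python3 -m jog '[-8,-14,0,0,0,0, -16,-28,0,0,0,0, -22,-39,0,0,0,0, -24,-43,0,0,0,0, -24,-43,0,0,0,0]'
python3 -m jog '[-2,-3.5,0,0,0,0, -4,-7,0,0,0,0, -5,-9,0,0,0,0,-5,-9,0,0,0,0]'; python3 -c "from h import *;st()"
```

```text
t: 4.53
tool_pos: [0.5698, -0.0249, 0.083]
orientation: [0.685, -0.178, 0.177, -0.684]
ft_force: [2.4, -5.1, -5.3]
gripper_width: 0.145
t: 5.03
tool_pos: [0.5649, -0.0339, 0.083]
orientation: [0.685, -0.178, 0.177, -0.684]
ft_force: [3.7, -1.6, -6.3]
gripper_width: 0.146
t 5.025 tcp [ 0.5649 -0.0339  0.083 ] y [-0. -0. -1.] z [ 0.486  0.874 -0.   ] F [ 3.7 -1.6 -6.3] w 0.14551313109166333
```

```bash
python3 -m jog '[-1,-1.7,0,0,0,0, -2,-3.5,0,0,0,0, -2,-3.5,0,0,0,0]'; python3 -m jog '[-1,-1.7,0,0,0,0, -2,-3.5,0,0,0,0, -2,-3.5,0,0,0,0]'
```

```text
t: 5.4
tool_pos: [0.5648, -0.0342, 0.083]
orientation: [-0.684, 0.176, -0.177, 0.686]
ft_force: [14.9, 13.6, -17.3]
gripper_width: 0.148
t: 5.78
tool_pos: [0.5648, -0.0342, 0.0831]
orientation: [-0.683, 0.174, -0.177, 0.687]
ft_force: [16.9, 16.5, -18.9]
gripper_width: 0.142
```

```bash
python3 - <<'E'
from h import *
s=st()
for n in('top','side','wrist'):
    p=manip.get_image(n);save(p,n+'2.png')
    for q in ('front_panel','lip','seat_front','seat_rear'):
        print(n,q,[(np.round(a['at'],4).tolist(),round(a['score'],2)) for a in manip.pinpoint(p,q)[:1]])
E
```

```text
t 5.775 tcp [ 0.5648 -0.0342  0.0831] y [ 0.005  0.005 -1.   ] z [0.481 0.876 0.007] F [ 16.9  16.5 -18.9] w 0.14216232351400082
top front_panel [([0.5629, -0.0431, 0.098], 0.8)]
top lip [([0.6253, 0.0705, 0.1005], 0.64)]
top seat_front [([0.5784, -0.0199, 0.0582], 0.64)]
top seat_rear []
side front_panel [([0.5636, -0.0408, 0.0962], 0.7)]
side lip [([0.6283, 0.0733, 0.1049], 0.67)]
side seat_front [([0.5776, -0.0225, 0.0591], 0.78)]
side seat_rear [([0.6411, 0.1, 0.0559], 0.65)]
wrist front_panel [([0.5636, -0.0437, 0.1007], 0.74)]
wrist lip [([0.6695, 0.1482, -0.0038], 0.72)]
wrist seat_front [([0.576, -0.0219, 0.056], 0.62)]
wrist seat_rear [([0.6374, 0.0945, 0.0547], 0.85)]
```

```bash
python3 -m jog '[1,2,0,0,0,0, 1,2,0,0,0,0, 1,2,0,0,0,0, 1,2,60,0,0,0, 1,2,120,0,0,0]' 60 40
python3 -m jog '[-10,20,0,0,0,-10, -30,60,0,0,0,-20, -60,120,0,0,0,-30, -90,180,0,0,0,-40, -120,240,0,0,0,-50, -150,290,-10,0,0,-60, -160,316,-20,0,0,-70, -160,316,-30,0,0,-80, -160,316,-30,0,0,-88.6, -160,316,-30,0,0,-88.6, -160,316,-30,0,0,-88.6]' 60
python3 - <<'E'
from h import *
s=st()
for n in('wrist','top'):
    p=manip.get_image(n);save(p,n+'3.png')
    for q in ('cartridge','pin_a','front_panel'):
        print(n,q,[(np.round(a['at'],4).tolist(),round(a['score'],2)) for a in manip.pinpoint(p,q)[:2]])
    if n=='wrist':
        T=np.array(p['tool_from_camera']);R=Rn.from_quat(s['orientation']).as_matrix()
        Rc=(R@T[:3,:3]).T; o=R@T[:3,3]+s['tool_pos']; p=dict(p,R=Rc,t=-Rc@o)
        m=manip.outline_of(p,'cartridge')[0]['pixels'].astype(np.uint8)
        c,(w,h),a=cv2.minAreaRect(cv2.findNonZero(m));b=cv2.boxPoints((c,(w,h),a))
        e=[(b[0]+b[1])/2,(b[2]+b[3])/2] if np.linalg.norm(b[0]-b[1])<np.linalg.norm(b[1]-b[2]) else [(b[1]+b[2])/2,(b[3]+b[0])/2]
        P=np.array([ray(p,x,.013) for x in e]);print('ends',e,P.round(4),'len',np.linalg.norm(P[0]-P[1]),'mid',P.mean(0).round(4),np.degrees(np.arctan2(*(P[1]-P[0])[1::-1])))
E
```

```text
t: 7.15
tool_pos: [0.565, -0.0328, 0.2043]
orientation: [-0.683, 0.175, -0.177, 0.687]
ft_force: [0.5, 0.9, 0.1]
gripper_width: 0.624
t: 8.52
tool_pos: [0.4049, 0.2829, 0.1742]
orientation: [0.367, -0.602, 0.606, -0.368]
ft_force: [-0.0, -0.1, -0.2]
gripper_width: 0.639
t 8.525 tcp [0.4049 0.2829 0.1742] y [ 0.004 -0.004 -1.   ] z [ 0.888 -0.46   0.005] F [-0.  -0.1 -0.2] w 0.6393021922175763
wrist cartridge [([0.4193, 0.3015, 0.0154], 0.73)]
wrist pin_a [([0.4535, 0.3626, 0.0145], 0.92), ([0.3852, 0.24, 0.0082], 0.69)]
wrist front_panel []
ends [array([256.3456 ,  97.98569], dtype=float32), array([257.6329 , 218.99329], dtype=float32)] [[0.4527 0.3668 0.013 ]
 [0.3853 0.2323 0.013 ]] len 0.15047504052473534 mid [0.419  0.2996 0.013 ] -116.62357717416057
top cartridge []
top pin_a []
top front_panel [([0.5622, -0.0412, 0.0994], 0.65)]
```

View pics/wrist3.png

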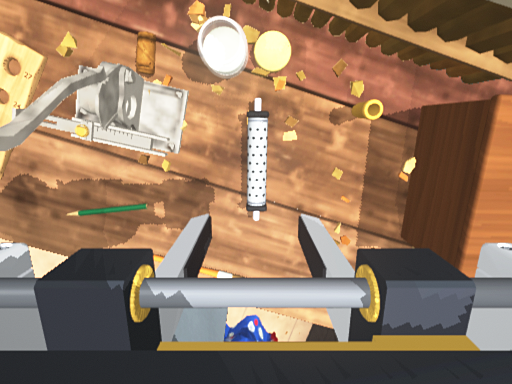

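```bash
python3 -m jog '[5,0,-60,0,0,0, 5,0,-120,0,0,0, 5,0,-155,0,0,0, 5,0,-169,0,0,0, 5,0,-169,0,0,0]' 60 40
python3 -m jog '[0,0,0,0,0,0, 0,0,0,0,0,0, 0,0,0,0,0,0, 0,0,0,0,0,0]' 0 40
python3 -m jog '[0,0,30,0,0,0, 0,0,80,0,0,0, 0,0,120,0,0,0, 0,0,120,0,0,0]'; python3 - <<'E'
from h import *
st()
p=manip.get_image('wrist');save(p,'w4.png')
E
```

```text
t: 9.6
tool_pos: [0.4101, 0.2829, 0.0052]
orientation: [0.367, -0.602, 0.606, -0.368]
ft_force: [0.7, 0.2, 0.0]
gripper_width: 0.64
t: 10.1
tool_pos: [0.4102, 0.2832, 0.0056]
orientation: [0.367, -0.602, 0.606, -0.368]
ft_force: [0.3, -0.1, 2.5]
gripper_width: 0.253
t: 10.6
tool_pos: [0.4113, 0.2843, 0.1281]
orientation: [0.365, -0.603, 0.605, -0.369]
ft_force: [-0.5, -0.3, -1.9]
gripper_width: 0.244
t 10.6 tcp [0.4113 0.2843 0.1281] y [ 0.007  0.    -1.   ] z [ 0.888 -0.46   0.006] F [-0.5 -0.3 -1.9] w 0.24401641679463235
```

View pics/w4.png

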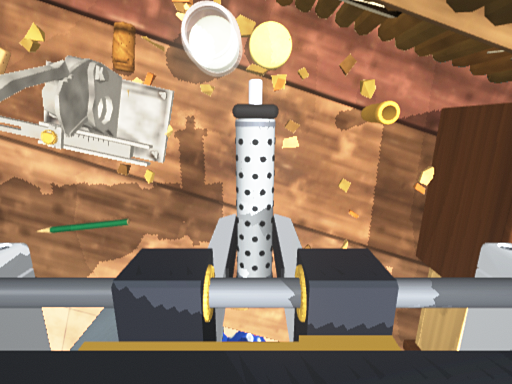

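```bash
cat >> h.py <<'E'
U=np.array([.4848,.8746,0]);V=np.array([-.8746,.4848,0]);INNER=.2509;LAT=-.5136
RP=np.array([-.0873,-.0075,0])  # rear pin mid in tool frame
def plan(wps,sag=0.):
    """wps: (rear pin dist behind inner face mm, height mm, slant deg, lateral mm)"""
    s=manip.observe();R0=Rn.from_quat(s['orientation']);p0=np.array(s['tool_pos'])
    for x,h,th,la in wps:
        B=np.c_[-U,[0,0,-1],np.cross(-U,[0,0,-1])]
        R=Rn.from_rotvec(V*np.radians(th-sag))*Rn.from_matrix(B)
        P=U*(INNER+x/1e3)+V*(LAT+la/1e3)+[0,0,h/1e3]
        t=P-R.apply(RP); print((x,h,th),'tcp',t.round(4),'shift',((t-p0)*1e3).round(1),'rot',np.degrees((R*R0.inv()).as_rotvec()).round(1))
def wristcam(p,s):
    T=np.array(p['tool_from_camera']);R=Rn.from_quat(s['orientation']).as_matrix()
    Rc=(R@T[:3,:3]).T; o=R@T[:3,3]+s['tool_pos']; return dict(p,R=Rc,t=-Rc@o)
E
python3 - <<'E'
from h import *
s=st();p=wristcam(manip.get_image('wrist'),s);R=Rn.from_quat(s['orientation']).as_matrix()
for sag in(-4,-2,0,2,4):
    a=np.radians(sag)
    out=[]
    for d,up in((75,0),(61,13),(53,13)):
        L=d+19.3; x=-L*np.cos(a)+up*np.sin(a)*0; y=-7.5+L*np.sin(a)-up
        out.append(proj(p,R@np.array([x/1e3,y/1e3,0])+s['tool_pos']).round(0).tolist())
    print(sag,out)
plan([(60,180,27,0),(100,140,27,0),(146,75,27,0),(146,64,27,0)])
E
```

```text
t 10.65 tcp [0.4104 0.2838 0.1265] y [ 0.005 -0.001 -1.   ] z [ 0.888 -0.46   0.005] F [ 0.7 -0.3 -1.6] w 0.24662729390685573
-4 [[253.0, 77.0], [253.0, 102.0], [253.0, 117.0]]
-2 [[253.0, 78.0], [253.0, 102.0], [253.0, 117.0]]
0 [[253.0, 78.0], [253.0, 102.0], [253.0, 117.0]]
2 [[253.0, 79.0], [253.0, 102.0], [253.0, 117.0]]
4 [[253.0, 80.0], [253.0, 103.0], [253.0, 118.0]]
(60, 180, 27) tcp [ 0.5606 -0.0481  0.2129] shift [ 150.7 -331.4   87.5] rot [-23.6  13.   -1.6]
(100, 140, 27) tcp [ 0.5799 -0.0131  0.1729] shift [ 170.1 -296.4   47.5] rot [-23.6  13.   -1.6]
(146, 75, 27) tcp [0.6022 0.0271 0.1079] shift [ 192.4 -256.2  -17.5] rot [-23.6  13.   -1.6]
(146, 64, 27) tcp [0.6022 0.0271 0.0969] shift [ 192.4 -256.2  -28.5] rot [-23.6  13.   -1.6]
```

```bash
python3 -m jog '[0,0,60,0,0,0, 10,-40,92,-5,3,-0.4, 40,-100,92,-10,6,-0.8, 60,-150,92,-15,8,-1, 90,-210,92,-20,11,-1.4, 110,-270,92,-23.6,13,-1.6, 130,-320,92,-23.6,13,-1.6, 141,-349,92,-23.6,13,-1.6, 141,-349,92,-23.6,13,-1.6, 141,-349,92,-23.6,13,-1.6]'
python3 - <<'E'
from h import *
s=st()
ps={}
for n in('side','top','wrist'):
    p=manip.get_image(n);save(p,n+'5.png')
    for q in ('pin_a','cartridge','seat_rear','seat_front'):
        print(n,q,[(np.round(a['at'],4).tolist(),round(a['score'],2)) for a in manip.pinpoint(p,q)[:2]])
R=Rn.from_quat(s['orientation']).as_matrix()
for n,q in(('rear',-.0873),('front',.0487)): print(n,(R@[q,-.0075,0]+s['tool_pos']).round(4))
plan([(40,185,27,0),(60,112,27,0),(100,91,27,0),(146,68,27,0)])
a=cv2.imread('pics/side5.png');b=cv2.imread('pics/wrist5.png')
cv2.imwrite('pics/c5.png',np.hstack([cv2.resize(a[100:290,250:450],None,fx=2,fy=2),b[:380,60:460]]))
E
```

```text
t: 11.95
tool_pos: [0.5504, -0.065, 0.2162]
orientation: [0.492, -0.509, 0.675, -0.207]
ft_force: [0.1, 0.5, -1.5]
gripper_width: 0.243
t 11.95 tcp [ 0.5504 -0.065   0.2162] y [-0.222 -0.397 -0.891] z [ 0.875 -0.484 -0.002] F [ 0.1  0.5 -1.5] w 0.2431040275721829
side pin_a [([0.5335, -0.1003, 0.247], 0.82), ([0.5916, 0.0066, 0.1839], 0.57)]
side cartridge [([0.5594, -0.0487, 0.2136], 0.64)]
side seat_rear [([0.639, 0.1012, 0.057], 0.93)]
side seat_front [([0.556, 0.2986, -0.0056], 0.7), ([0.575, -0.0207, 0.0603], 0.55)]
top pin_a []
top cartridge [([0.5576, 0.2994, -0.0016], 0.39)]
top seat_rear [([0.6386, 0.0985, 0.0658], 0.76)]
top seat_front []
wrist pin_a [([0.5912, 0.0048, 0.1844], 0.82)]
wrist cartridge [([0.5608, -0.047, 0.2182], 0.77)]
wrist seat_rear []
wrist seat_front [([0.5762, -0.0245, 0.0585], 0.64)]
rear [0.5896 0.0061 0.1832]
front [ 0.5311 -0.1     0.2451]
(40, 185, 27) tcp [ 0.5509 -0.0656  0.2179] shift [-0.   0.1  0.5] rot [-0. -0. -0.]
(60, 112, 27) tcp [ 0.5606 -0.0481  0.1449] shift [  9.7  17.6 -72.5] rot [-0. -0. -0.]
(100, 91, 27) tcp [ 0.5799 -0.0131  0.1239] shift [ 29.1  52.6 -93.5] rot [-0. -0. -0.]
(146, 68, 27) tcp [0.6022 0.0271 0.1009] shift [  51.4   92.8 -116.5] rot [-0. -0. -0.]
```

View pics/c5.png

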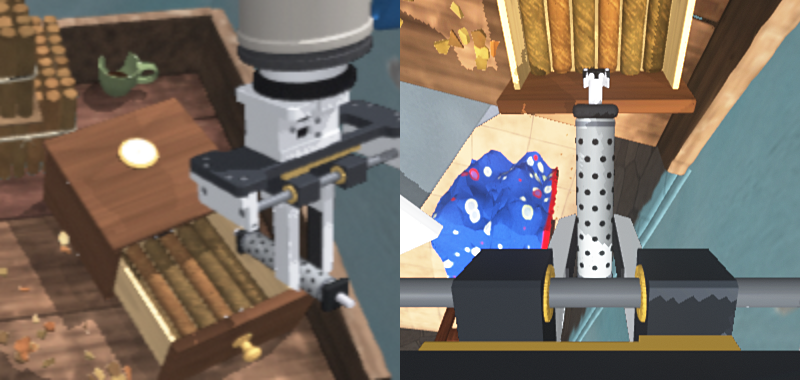

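```bash
python3 -m jog '[5,9,-36,0,0,0, 9,18,-72,0,0,0, 19,35,-82,0,0,0, 28.5,53,-93,0,0,0, 40,73,-102,0,0,0, 50,93,-112,0,0,0, 50,93,-114,0,0,0, 50,93,-114,0,0,0]'
python3 - <<'E'
from h import *
s=st()
for n in('side','wrist'):
    p=manip.get_image(n);save(p,n+'6.png')
    for q in ('pin_a','cartridge','seat_rear','seat_front'):
        print(n,q,[(np.round(a['at'],4).tolist(),round(a['score'],2)) for a in manip.pinpoint(p,q)[:2]])
R=Rn.from_quat(s['orientation']).as_matrix()
for n,q in(('rear',-.0873),('front',.0487)): 
    P=R@[q,-.0075,0]+s['tool_pos'];print(n,P.round(4),'along',P@U-INNER,'lat',P@V-LAT)
plan([(146,70,27,0),(146,63,27,0),(146,62,20,0),(146,60,12,0),(146,59,6,0),(146,58,4,0)])
a=cv2.imread('pics/side6.png');b=cv2.imread('pics/wrist6.png')
cv2.imwrite('pics/c6.png',np.hstack([cv2.resize(a[140:330,250:450],None,fx=2,fy=2),b[:380,60:460]]))
E
```

```text
t: 13.7
tool_pos: [0.6007, 0.0266, 0.1036]
orientation: [0.491, -0.509, 0.676, -0.207]
ft_force: [0.6, -0.7, -1.3]
gripper_width: 0.244
t 13.7 tcp [0.6007 0.0266 0.1036] y [-0.221 -0.397 -0.891] z [ 0.875 -0.485 -0.001] F [ 0.6 -0.7 -1.3] w 0.24442903064868993
side pin_a [([0.5827, -0.0102, 0.1341], 0.73), ([0.6404, 0.0963, 0.071], 0.58)]
side cartridge [([0.6125, 0.0433, 0.1023], 0.75)]
side seat_rear [([0.6403, 0.1044, 0.0582], 0.56)]
side seat_front [([0.5789, -0.0193, 0.0573], 0.66), ([0.6442, 0.1031, 0.0563], 0.46)]
wrist pin_a []
wrist cartridge [([0.6143, 0.0465, 0.1019], 0.56)]
wrist seat_rear []
wrist seat_front []
rear [0.6401 0.0977 0.0706] along 0.1448201647782828 lat 0.0011458184178805286
front [ 0.5814 -0.0083  0.1324] along 0.023657335377323063 lat 0.001108592277817566
(146, 70, 27) tcp [0.6022 0.0271 0.1029] shift [ 1.4 -0.1 -0.6] rot [-0. -0. -0.]
(146, 63, 27) tcp [0.6022 0.0271 0.0959] shift [ 1.4 -0.1 -7.6] rot [-0. -0. -0.]
(146, 62, 20) tcp [0.6006 0.0241 0.0848] shift [ -0.3  -3.1 -18.7] rot [ 6.1 -3.4 -0. ]
(146, 60, 12) tcp [0.5995 0.0221 0.0708] shift [ -1.4  -5.2 -32.7] rot [13.1 -7.3 -0. ]
(146, 59, 6) tcp [0.5991 0.0215 0.0607] shift [ -1.7  -5.7 -42.9] rot [ 18.3 -10.2  -0. ]
(146, 58, 4) tcp [0.5991 0.0215 0.0566] shift [ -1.7  -5.7 -46.9] rot [ 20.1 -11.2  -0. ]
```

View pics/c6.png

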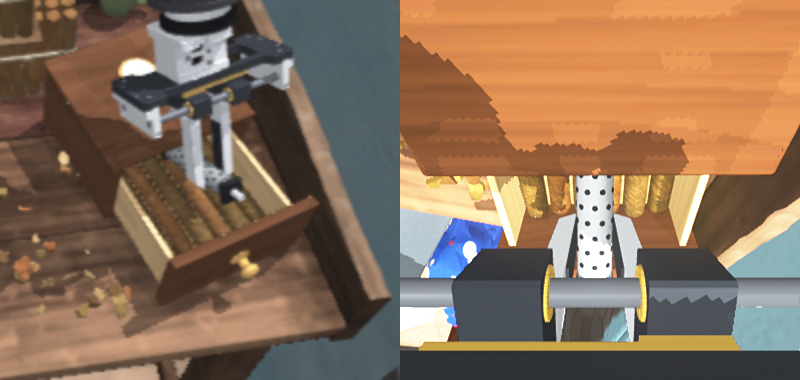

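```bash
python3 -m jog '[1.4,0,-3,0,0,0, 1.4,0,-6,0,0,0, 1.4,0,-8,0,0,0, 1.4,0,-8,0,0,0]'
python3 - <<'E'
from h import *
s=st();R=Rn.from_quat(s['orientation']).as_matrix()
for n,q in(('rear',-.0873),('front',.0487)): 
    P=R@[q,-.0075,0]+s['tool_pos'];print(n,P.round(4),'along',P@U-INNER,'lat',P@V-LAT)
p=wristcam(manip.get_image('wrist'),s);save(p,'w7.png')
for x in(95,110):
    print(x,[proj(p,U*(INNER+x/1e3)+V*(LAT+l)+[0,0,.074]).round(1).tolist() for l in(.075,-.075)])
for r in (185,200,215,230): print(r,p['frame'][r,95:190:1,2].tolist()[::3],p['frame'][r,285:360,2].tolist()[::3])
E
```

```text
t: 14.7
tool_pos: [0.6021, 0.0272, 0.0953]
orientation: [0.492, -0.509, 0.676, -0.207]
ft_force: [0.1, 0.7, -0.8]
gripper_width: 0.246
t 14.7 tcp [0.6021 0.0272 0.0953] y [-0.221 -0.397 -0.891] z [ 0.875 -0.484 -0.001] F [ 0.1  0.7 -0.8] w 0.24585378750571052
rear [0.6414 0.0982 0.0624] along 0.14600271822887878 lat 0.00022072278391760403
front [ 0.5828 -0.0078  0.1241] along 0.02482082998641638 lat 0.0001026154717738148
95 [[142.9, 172.3], [364.2, 172.6]]
110 [[136.8, 153.6], [370.3, 154.0]]
185 [54, 52, 56, 59, 58, 60, 57, 57, 58, 59, 57, 57, 59, 58, 60, 60, 57, 55, 56, 58, 56, 58, 57, 56, 56, 56, 53, 53, 55, 52, 52, 59] [55, 56, 54, 54, 54, 53, 56, 60, 56, 59, 59, 58, 59, 58, 58, 57, 59, 57, 57, 56, 59, 56, 60, 84, 86]
200 [170, 176, 176, 177, 176, 172, 174, 173, 168, 168, 166, 105, 113, 111, 107, 162, 153, 157, 202, 206, 173, 153, 160, 167, 152, 165, 153, 158, 146, 87, 103, 107] [67, 93, 88, 111, 106, 94, 88, 98, 51, 58, 82, 98, 68, 61, 58, 48, 130, 124, 129, 122, 132, 127, 121, 119, 179]
215 [179, 181, 182, 189, 188, 193, 193, 194, 188, 188, 188, 183, 180, 118, 116, 103, 106, 101, 130, 182, 253, 255, 141, 154, 160, 158, 159, 153, 152, 160, 77, 86] [71, 83, 89, 87, 91, 85, 79, 55, 54, 80, 86, 63, 62, 62, 52, 126, 123, 127, 124, 127, 125, 117, 128, 255, 253]
230 [216, 215, 218, 192, 226, 227, 236, 235, 237, 237, 238, 161, 161, 173, 193, 202, 203, 254, 181, 186, 146, 243, 252, 255, 151, 155, 154, 152, 76, 60, 63, 64] [223, 224, 222, 223, 64, 67, 64, 67, 64, 63, 63, 60, 58, 59, 59, 57, 62, 126, 121, 116, 130, 247, 252, 255, 47]
```

```bash
python3 -m jog '[-0.8,-1.6,-5,3,-1.7,0, -1.5,-3.1,-10.5,6.1,-3.4,0, -2,-4.1,-17,9.6,-5.3,0, -2.6,-5.1,-24,13.1,-7.3,0, -2.8,-5.4,-29,15.7,-8.8,0, -3,-5.7,-34,18.3,-10.2,0, -3,-5.7,-34,18.3,-10.2,0, -3,-5.7,-34,18.3,-10.2,0]'
python3 - <<'E'
from h import *
s=st();R=Rn.from_quat(s['orientation']).as_matrix()
for n,q in(('rear',-.0873),('front',.0487)): 
    P=R@[q,-.0075,0]+s['tool_pos'];print(n,P.round(4),'along',P@U-INNER,'lat',P@V-LAT)
plan([(146,58.5,4.2,0),(146,58,2,0),(146,58,0,0)])
for n in('side','wrist'):
    p=manip.get_image(n);save(p,n+'8.png')
    for q in ('pin_a','cartridge','seat_front','front_panel'):
        print(n,q,[(np.round(a['at'],4).tolist(),round(a['score'],2)) for a in manip.pinpoint(p,q)[:2]])
a=cv2.imread('pics/side8.png');b=cv2.imread('pics/wrist8.png')
cv2.imwrite('pics/c8.png',np.hstack([cv2.resize(a[190:290,310:410],None,fx=3.8,fy=3.8,interpolation=cv2.INTER_CUBIC),b[:380,60:460]]))
E
```

```text
t: 15.75
tool_pos: [0.5993, 0.0216, 0.0616]
orientation: [0.391, -0.589, 0.627, -0.326]
ft_force: [0.1, -0.2, -0.3]
gripper_width: 0.246
t 15.75 tcp [0.5993 0.0216 0.0616] y [-0.051 -0.093 -0.994] z [ 0.875 -0.484  0.   ] F [ 0.1 -0.2 -0.3] w 0.24565699750240125
rear [0.6417 0.0983 0.0598] along 0.14616641247270257 lat -1.9633450354272775e-05
front [ 0.5763 -0.0201  0.0743] along 0.010937332211568507 lat -0.0001247607031857889
(146, 58.5, 4.2) tcp [0.5991 0.0215 0.0574] shift [-0.2 -0.1 -4.2] rot [ 1.7 -0.9 -0. ]
(146, 58, 2) tcp [0.5992 0.0216 0.0536] shift [-0.1 -0.  -8.1] rot [ 3.6 -2.  -0. ]
(146, 58, 0) tcp [0.5993 0.0218 0.0505] shift [ -0.    0.2 -11.1] rot [ 5.3 -2.9 -0. ]
side pin_a [([0.5748, -0.0211, 0.0751], 0.52)]
side cartridge [([0.6099, 0.0375, 0.0682], 0.54)]
side seat_front [([0.5795, -0.0174, 0.0594], 0.97)]
side front_panel [([0.5643, -0.0409, 0.0962], 0.79), ([0.5784, -0.0209, 0.0765], 0.65)]
wrist pin_a []
wrist cartridge [([0.6115, 0.0355, 0.0665], 0.55)]
wrist seat_front [([0.6097, 0.0394, 0.0689], 0.28)]
wrist front_panel []
```

View pics/c8.png

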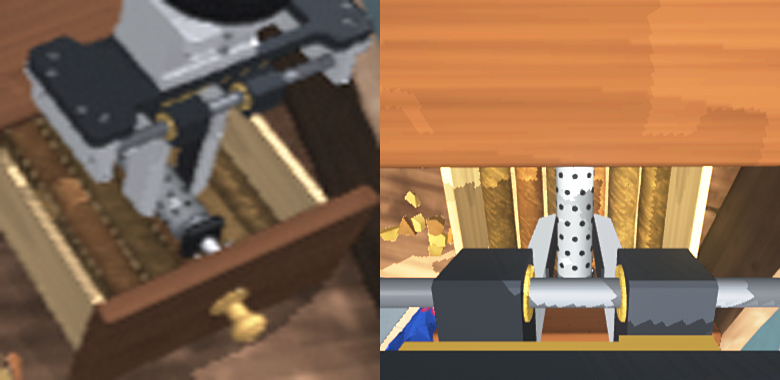

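```bash
python3 -m jog '[-0.2,0,-2.5,1,-0.5,0, -0.2,0,-4.7,1.7,-0.9,0, -0.2,0,-4.7,1.7,-0.9,0]'; python3 -m jog '[0,0,-2,1,-0.5,0, 0,0,-3.5,1.9,-1,0, 0,0,-3.5,1.9,-1,0]';python3 -c "
from h import *
s=st();R=Rn.from_quat(s['orientation']).as_matrix()
for q in(-.0873,.0487):
    P=R@[q,-.0075,0]+s['tool_pos'];print(P.round(4),'along',P@U-INNER,'lat',P@V-LAT)
print(s['torque']);plan([(146,58,0,0)])"
```

```text
t: 16.62
tool_pos: [0.6, 0.021, 0.0574]
orientation: [0.38, -0.596, 0.622, -0.338]
ft_force: [2.4, -0.2, 6.2]
gripper_width: 0.242
t: 17.0
tool_pos: [0.6003, 0.0207, 0.0544]
orientation: [0.368, -0.604, 0.615, -0.35]
ft_force: [1.6, -0.0, 2.1]
gripper_width: 0.246
t 17.0 tcp [0.6003 0.0207 0.0544] y [-0.014 -0.027 -1.   ] z [ 0.874 -0.486  0.001] F [ 1.6 -0.   2.1] w 0.24608428703780486
[0.6427 0.0972 0.0592] along 0.1457163145960782 lat -0.0014093745819583336
[ 0.5767 -0.0216  0.0634] along 0.009782127070073698 lat -0.001279023508875654
[-0.03510924 -0.17958783  0.07919618]
(146, 58, 0) tcp [0.5993 0.0218 0.0505] shift [-1.   1.1 -3.9] rot [ 1.6 -0.8  0.1]
```

```bash
python3 -m jog '[0,0,-2,0.8,-0.4,0, 0,0,-3.3,1.6,-0.8,0, 0,0,-3.3,1.6,-0.8,0]'; python3 -c "
from h import *
s=st();R=Rn.from_quat(s['orientation']).as_matrix()
for q in(-.0873,.0487):
    P=R@[q,-.0075,0]+s['tool_pos'];print(P.round(4),'along',P@U-INNER,'lat',P@V-LAT)
print(s['torque']);plan([(146,58,0,0)])"
```

```text
t: 17.38
tool_pos: [0.5999, 0.0203, 0.0508]
orientation: [-0.358, 0.61, -0.609, 0.359]
ft_force: [0.1, 0.3, -0.6]
gripper_width: 0.244
t 17.375 tcp [0.5999 0.0203 0.0508] y [-0.     0.001 -1.   ] z [ 0.874 -0.486 -0.001] F [ 0.1  0.3 -0.6] w 0.24393148746726578
[0.6423 0.0966 0.0584] along 0.14495879123082156 lat -0.0013713087021027803
[ 0.5762 -0.0223  0.0583] along 0.008962054130539299 lat -0.0011314060713469853
[-0.11909692  0.17140541 -0.04430473]
(146, 58, 0) tcp [0.5993 0.0218 0.0505] shift [-0.6  1.5 -0.3] rot [-0.1 -0.   0.1]
```

```bash
python3 -m jog '[0,0,0,0,0,0, 0,0,0,0,0,0, 0,0,0,0,0,0, 0,0,40,0,0,0, 0,0,80,0,0,0, 0,0,110,0,0,0, 0,0,110,0,0,0]' 50 40
python3 -m jog '[-14.5,-26.2,0,0,0,0, -14.5,-26.2,0,0,0,0, -14.5,-26.2,-30,0,0,0, -14.5,-26.2,-60,0,0,0, -14.5,-26.2,-70,0,0,0, -14.5,-26.2,-70,0,0,0]' 0 20
python3 - <<'E'
from h import *
st()
for n in('side','wrist'):
    p=manip.get_image(n);save(p,n+'9.png')
    for q in ('pin_a','cartridge','front_panel','cap_punch','gum_jar'):
        print(n,q,[(np.round(a['at'],4).tolist(),round(a['score'],2)) for a in manip.pinpoint(p,q)[:2]])
a=cv2.imread('pics/side9.png');b=cv2.imread('pics/wrist9.png')
cv2.imwrite('pics/c9.png',np.hstack([cv2.resize(a[190:290,310:410],None,fx=3.8,fy=3.8,interpolation=cv2.INTER_CUBIC),b[:380,60:460]]))
E
```

```text
t: 18.25
tool_pos: [0.6012, 0.0205, 0.1631]
orientation: [-0.357, 0.61, -0.61, 0.36]
ft_force: [-0.4, 0.6, -0.9]
gripper_width: 0.532
t: 19.0
tool_pos: [0.5862, -0.0061, 0.0927]
orientation: [-0.357, 0.61, -0.61, 0.359]
ft_force: [-0.0, -0.4, 0.3]
gripper_width: 0.003
t 19.0 tcp [ 0.5862 -0.0061  0.0927] y [ 0.002  0.002 -1.   ] z [ 0.874 -0.487  0.001] F [-0.  -0.4  0.3] w 0.0031027363595217
side pin_a [([0.5786, -0.0192, 0.0582], 0.67), ([0.6427, 0.0952, 0.0591], 0.61)]
side cartridge [([0.6103, 0.0358, 0.0581], 0.52), ([0.5769, -0.0215, 0.0624], 0.21)]
side front_panel [([0.5673, -0.0421, 0.0984], 0.97), ([0.6711, 0.1454, 0.0016], 0.33)]
side cap_punch []
side gum_jar [([0.6688, 0.1446, 0.0044], 0.47)]
wrist pin_a []
wrist cartridge [([0.6128, 0.0387, 0.0602], 0.97)]
wrist front_panel []
wrist cap_punch []
wrist gum_jar []
```

View pics/c9.png

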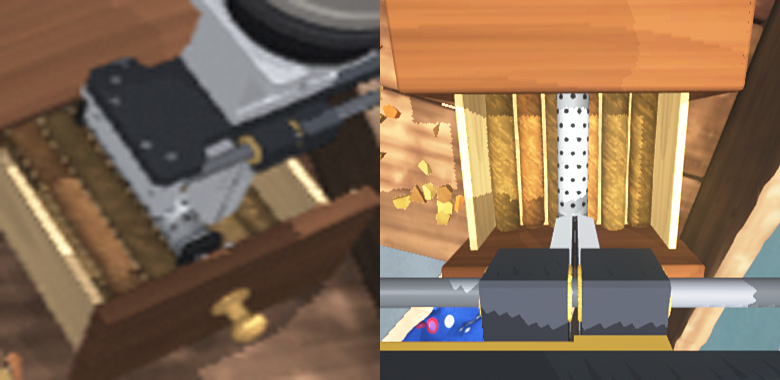

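```bash
python3 -m jog '[0,0,-12,0,0,0, 0,0,-17,0,0,0, 0,0,-20,0,0,0,0,0,-20,0,0,0]'; python3 -m jog '[0,0,-1,0,0,0, 0,0,-1.5,0,0,0, 0,0,-1.5,0,0,0]'; python3 -m jog '[0,0,-1,0,0,0, 0,0,-1.5,0,0,0, 0,0,-1.5,0,0,0]'
```

```text
t: 20.1
tool_pos: [0.5865, -0.0058, 0.0729]
orientation: [-0.357, 0.61, -0.61, 0.36]
ft_force: [0.2, -0.6, -0.3]
gripper_width: 0.003
t: 20.48
tool_pos: [0.5866, -0.0058, 0.0714]
orientation: [-0.357, 0.61, -0.61, 0.36]
ft_force: [-1.2, -0.2, -0.3]
gripper_width: 0.005
t: 20.85
tool_pos: [0.5874, -0.0061, 0.0707]
orientation: [0.356, -0.609, 0.61, -0.36]
ft_force: [0.2, -1.5, 8.9]
gripper_width: 0.007
```

```bash
python3 -m jog '[0,0,50,0,0,0, 0,0,90,0,0,0, -40,-33,90,0,0,0, -81,-67,90,0,0,0, -81,-67,90,0,0,0, -81,-67,50,0,0,0, -81,-67,10,0,0,0, -81,-67,-14,0,0,0, -81,-67,-14,0,0,0]' 0 20
python3 -m jog '[9,16,0,0,0,0, 18,32,0,0,0,0, 24,43.5,0,0,0,0, 29,52,0,0,0,0, 34,61,0,0,0,0, 39,70,0,0,0,0, 44,79,0,0,0,0, 49,88,0,0,0,0, 54,97,0,0,0,0, 59,106,0,0,0,0, 64,115,0,0,0,0, 64,115,0,0,0,0]'
```

```text
t: 21.98
tool_pos: [0.5057, -0.0729, 0.0555]
orientation: [-0.357, 0.61, -0.609, 0.359]
ft_force: [0.6, -0.6, 0.7]
gripper_width: 0.004
t: 23.48
tool_pos: [0.5704, 0.0433, 0.0554]
orientation: [-0.357, 0.609, -0.609, 0.36]
ft_force: [0.2, -0.2, 0.0]
gripper_width: 0.005
```

```bash
python3 -m jog '[4,8,0,0,0,0, 8,15,0,0,0,0, 11,20,0,0,0,0, 13,23.5,0,0,0,0, 13,23.5,0,0,0,0]'; python3 -m jog '[1,1.7,0,0,0,0, 2,3.5,0,0,0,0, 2,3.5,0,0,0,0]'; python3 - <<'E'
from h import *
s=st();print(np.dot(s['tool_pos'],U)-INNER)
p=manip.get_image('side');save(p,'side10.png')
for q in('front_panel','lip'):print([(np.round(a['at'],4).tolist(),round(a['score'],2)) for a in manip.pinpoint(p,q)[:2]])
E
```

```text
t: 24.1
tool_pos: [0.5837, 0.0673, 0.0554]
orientation: [-0.357, 0.609, -0.609, 0.36]
ft_force: [1.0, 0.3, -0.0]
gripper_width: 0.005
t: 24.48
tool_pos: [0.5839, 0.0678, 0.0554]
orientation: [0.358, -0.61, 0.61, -0.358]
ft_force: [-11.8, -15.1, 14.0]
gripper_width: 0.002
t 24.475 tcp [0.5839 0.0678 0.0554] y [ 0. -0. -1.] z [ 0.874 -0.487  0.   ] F [-11.8 -15.1  14. ] w 0.001552831161215414
0.09149096903749371
[([0.6229, 0.0584, 0.0964], 0.62)]
[([0.6286, 0.0751, 0.1055], 0.65)]
```

```bash
python3 -m jog '[-3,-5,0,0,0,0, -22,-40,0,0,0,0, -35,-62,0,0,0,0, -45,-80,30,0,0,0, -60,-120,120,0,0,0, -80,-180,150,0,0,0, -80,-180,150,0,0,0,-80,-180,150,0,0,0,-80,-180,150,0,0,0]'
python3 - <<'E'
from h import *
st()
for n in('side','top'):
    p=manip.get_image(n);save(p,n+'11.png')
    for q in('front_panel','lip','chest','cap_punch','gum_jar','cartridge'):print(n,q,[(np.round(a['at'],4).tolist(),round(a['score'],2)) for a in manip.pinpoint(p,q)[:2]])
a=cv2.imread('pics/side11.png');b=cv2.imread('pics/top11.png')
cv2.imwrite('pics/c11.png',np.hstack([cv2.resize(x,None,fx=2,fy=2) for x in(a[130:330,230:430],b[70:270,210:410])]))
E
```

```text
t: 25.75
tool_pos: [0.5039, -0.1114, 0.205]
orientation: [-0.358, 0.61, -0.609, 0.359]
ft_force: [0.0, 0.1, -0.1]
gripper_width: 0.006
t 25.75 tcp [ 0.5039 -0.1114  0.205 ] y [ 0.     0.001 -1.   ] z [ 0.874 -0.486 -0.   ] F [ 0.   0.1 -0.1] w 0.006264737806450864
side front_panel [([0.6206, 0.056, 0.0955], 0.93)]
side lip [([0.6287, 0.0726, 0.1068], 0.71)]
side chest [([0.6687, 0.1419, -0.0004], 0.81)]
side cap_punch [([0.5589, 0.2981, -0.0044], 0.5)]
side gum_jar [([0.4414, 0.4271, 0.0001], 0.66)]
side cartridge []
top front_panel [([0.6193, 0.0589, 0.0957], 0.89)]
top lip [([0.626, 0.0678, 0.1025], 0.88)]
top chest [([0.6654, 0.148, 0.001], 0.64)]
top cap_punch [([0.5543, 0.3, -0.0006], 0.55)]
top gum_jar [([0.4443, 0.4315, 0.0002], 0.84)]
top cartridge []
```

View pics/c11.png

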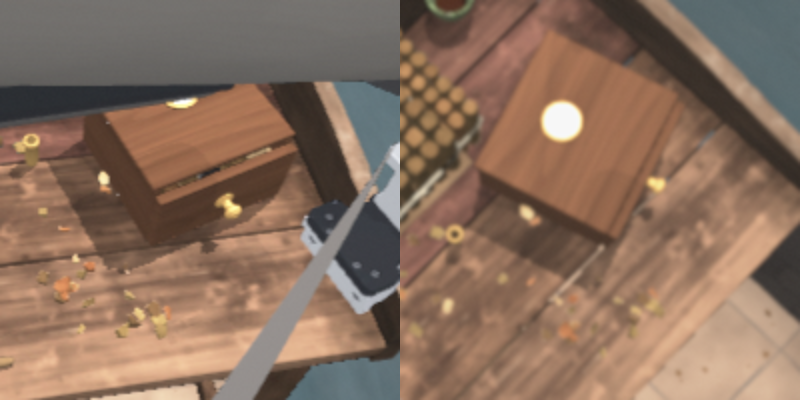

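```bash
python3 - <<'E'
from h import *
a=cv2.imread('pics/side11.png');b=cv2.imread('pics/top11.png')
p=manip.get_image('side')
d=lambda x,h,l=0:proj(p,U*(INNER+.115+x/1e3)+V*(LAT+l)+[0,0,h/1e3]).round(1)
for nm,x,h in(('lip',0,104),('inner top',0,100),('outer top',-14,100),('lip top',0,114)): print(nm,[d(x,h,l).tolist() for l in(.09,0,-.09)])
cv2.imwrite('pics/c12.png',np.hstack([cv2.resize(x,None,fx=5,fy=5,interpolation=cv2.INTER_CUBIC) for x in(a[195:270,300:380],b[120:195,295:375])]))
E
```

```text
lip [[307.5, 226.0], [342.0, 212.5], [374.6, 199.8]]
inner top [[307.3, 227.0], [341.7, 213.6], [374.1, 200.9]]
outer top [[310.4, 231.9], [345.1, 218.2], [377.7, 205.2]]
lip top [[308.0, 223.5], [342.9, 209.9], [375.7, 197.2]]
```

View pics/c12.png

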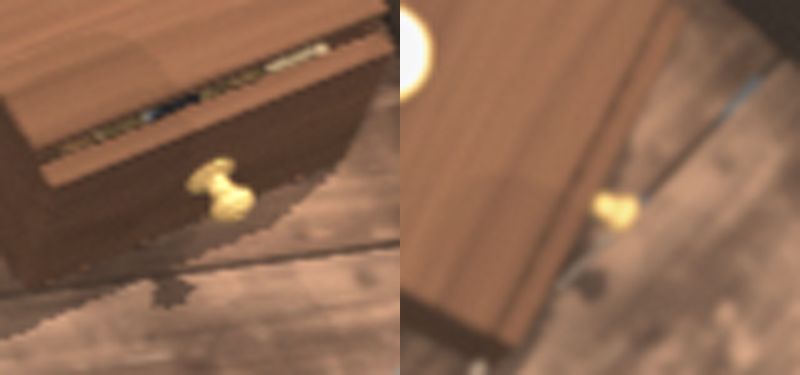

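```bash
python3 -m jog '[15,40,0,0,0,0, 41,90,0,0,0,0, 41,111,-60,0,0,0, 41,111,-120,0,0,0, 41,111,-150,0,0,0, 55,137,-150,0,0,0, 68,160,-150,0,0,0, 78,178,-150,0,0,0, 80,180,-150,0,0,0, 81,182,-150,0,0,0, 82.5,184.5,-150,0,0,0, 82.5,184.5,-150,0,0,0]' 0 20
python3 -m jog '[0.8,1.4,0,0,0,0, 1.6,2.8,0,0,0,0, 1.6,2.8,0,0,0,0]'; python3 -c "
from h import *
s=st();print(np.dot(s['tool_pos'],U)-INNER)"
```

```text
t: 28.0
tool_pos: [0.5835, 0.0679, 0.0555]
orientation: [0.36, -0.61, 0.61, -0.355]
ft_force: [-21.6, -22.2, 19.0]
gripper_width: 0.009
t: 28.38
tool_pos: [0.5832, 0.0678, 0.0556]
orientation: [0.361, -0.61, 0.611, -0.353]
ft_force: [-13.0, -16.6, 10.4]
gripper_width: 0.005
t 28.375 tcp [0.5832 0.0678 0.0556] y [-0.009 -0.007 -1.   ] z [ 0.871 -0.491 -0.005] F [-13.  -16.6  10.4] w 0.004811392834356111
0.0911138156717467
```

```bash
python3 -m jog '[-3,-5,0,0,0,0, -22,-40,0,0,0,0, -35,-62,0,0,0,0, -45,-80,30,0,0,0, -60,-120,120,0,0,0, -80,-180,150,0,0,0, -80,-180,150,0,0,0,-80,-180,150,0,0,0,-80,-180,150,0,0,0]'
python3 -c "
from h import *
p=manip.get_image('top')
for q in('front_panel','lip','cap_punch','gum_jar'):print(q,[np.round(a['at'],4).tolist() for a in manip.pinpoint(p,q)[:1]])
print(manip.hand_in());st()"
```

```text
t: 29.5
tool_pos: [0.5033, -0.1114, 0.2054]
orientation: [0.361, -0.61, 0.611, -0.353]
ft_force: [0.2, 0.2, 0.0]
gripper_width: 0.004
front_panel []
lip [[0.6296, 0.0728, 0.1003]]
cap_punch [[0.556, 0.3007, 0.0004]]
gum_jar [[0.4464, 0.4318, 0.0001]]
the job is handed in; nothing more can be done
None
the job is handed in; nothing more can be done
```

The cartridge is back in its holders and the drawer is shut. I handed the job in at about 29.5 s of the 61 s allowed.

**What I did:** I pinched the top edge of the drawer front and drew the drawer to its stop. I then slid the cartridge in under the top at a 27° slant, laid the rear pin in its slot and pivoted the front pin down through the spring jaws. After letting go I pushed the drawer shut beside the knob and moved the arm clear.

**Checks:**
- **Cartridge:** after release, the side camera put both pins at 58–59 mm; 58 mm is seated. Pressing with closed fingers met the front cap at about 71 mm with 9 N, as it should when home. The forces I read while pressing the pin in never went above about 7 N, below the 10–20 N snap you gave. They are only sampled at the end of each move, so the peak probably fell between readings.
- **Drawer:** two pushes stopped hard at the same place, at roughly 24 N and 36 N total force. That is 1.5–2 mm short of my calculated shut position, which I put down to measurement error. The camera estimates of the front-to-lip distance were 11 and 18 mm, where 14 mm means shut. In the last picture, taken after the drawer was shut, the front was not detected.
- **Bystanders:** the cap punch and gum jar were found within a few millimetres of where they started.

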